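Fit the blow-off tube to the air coupling and open the valve

TASK

Take the steel blow-off tube with the tapered nozzle out of the wooden rack and push it, nozzle up, into the push-in coupling of the air outlet until it snaps past the grip and stays held, pushing no harder than about 2.5 kg and leaving the cup, the glue and the other two sticks of the rack where they are. Only when the tube is held, swing the valve lever of the outlet all the way over, and leave both alone.

Things in the scene. Friction and masses are not known exactly. Their poses are not given: they have to be found in the camera images.
- tube: blow-off tube: loose straight steel tube 16 mm wide, 135 mm long, about 0.12 kg, upright in one of the rack's three holes (which one varies); the only stick there with a tapered point. Origin at the centre of its foot (lower end), z up along it; it is round, so its yaw means nothing. Its plain stem, 26-110 mm above the foot, is the place to grip (about 88 mm up clears rack and coupling).
- tube_foot (a point): centre of the tube's foot, same as the tube's origin. From the foot up: 0-8 mm a lead-in cone 6 to 16 mm wide, 8-12 mm a band of 16 mm, 12-23 mm a groove of 10 mm, 23-26 mm a cone back to 16 mm, 26-110 mm plain stem of 16 mm, 110-135 mm the nozzle tapering to 7 mm.
- outlet: the air outlet: a grey foot plate 100 mm (its x) by 210 mm (its y) by 12 mm, fixed to the table; origin at the centre of its underside, z up. On it stand the coupling (centred at x 0, y -60 mm; 40 mm wide, mouth 70 mm above the table) and the valve (block 70 by 50 mm at x 0, y +60 mm, up to 47 mm above the table).
- mouth (a point): centre of the coupling's open mouth, 70 mm above the table. Bore 18.8 mm, straight down. Four sprung balls inside grip the tube's groove; how deep they sit (14 to 32 mm) differs each time and cannot be seen. Push: 4 to 10 N as the tube's band wedges them apart, then almost none, then rising to 11 to 15 N on the valve's spring, when they drop into the groove and hold (foot 29 to 47 mm below the mouth); 5 mm deeper the valve bends.
- poppet (a joint): the sprung check-valve disc at the bottom of the bore, pressed down by the tube's foot; m, 0 = not pressed. Its spring takes 2 N at first touch and 3 N more per mm. A tube that the balls hold keeps it at about 0.003; the tube counts as held while it reads over 0.002. Over 0.008 (26 N) bends the valve.
- valve (a joint): angle of the outlet's toggle valve lever, rad: 0 to 0.15 at the start (leaning to the outlet's -x), 1.0 = all the way over to the outlet's +x. Its hinge lies along the outlet's y at x 0, y +60 mm, 34 mm above the table; it stays where it is left and takes under 2 N at its tip.
- valve_tip (a point): centre of the 26 mm black ball on the end of the valve lever, 80 mm from its hinge; about 104 mm above the table at the start and at the end, 114 mm in mid-swing.
- rack: wooden block 60 mm (its x) by 190 mm (its y) by 45 mm high, fixed; origin at the centre of its underside. Three holes 18 mm wide and 35 mm deep at y -68, 0 and +68 mm hold the tube and the two other sticks.
- dowel: a plain steel rod 16 mm in diameter, 105 mm long, flat top, upright in the rack; origin at its foot. Leave it.
- sculptool: a steel modelling tool 120 mm long with a 24 mm round head, upright in the rack; origin at its foot. Leave it.
- cup: a tall white paper cup, 84 mm wide, 150 mm high, upright on the table; origin at the centre of its underside. Leave it.
- glue: a white glue tube with blue cap, 75 by 32 by 22 mm plus a 30 mm cap, lying on the table; origin at its underside. Leave it.
There are look-alikes about, which are no part of the job. Leave any green look-alike of the tube alone. What is shaped like the outlet but yellow is not meant.

How it is judged:
By the outcome, as a careful person would: the job done as asked, in the order asked, and still so for the second after the job is handed in, with the robot touching nothing.
It also fails if it takes over 72 s, if anything falls off the work surface, if the arm or the gripper's body presses on something with over 40 N, if the wrist force passes 120 N, or if a joint passes its speed limit or range.

ROBOT

A 6-joint arm with a two-finger parallel gripper is mounted at the origin on the work surface. World frame = base frame: x ahead of the robot, y to its left, z up, the work surface at z = 0. Lengths are in m, angles in rad, forces in N, time in s.
With the tool pointing down it reaches from about 0.3 to 0.775 m from the base axis. Payload 14.6 kg.
Tool frame: the origin (TCP) lies midway between the tips of the shut fingers; the grasp point (between the pads) lies 19 mm behind it (env.tcp_to_grasp is the distance from the TCP to the grasp point, in m); z points along the fingers, y is the direction in which the jaws open and shut (so a half turn about z gives the same grasp; the last joint's range is limited). The gripper opens to 85 mm and grips with 20 to 120 N. Pads are 22 mm wide; open, the fingers measure 114 mm over their backs; the gripper's body (76 mm by 85 mm) begins 54 mm behind the grasp point. The pads swing forward as they close: fully open they stand 13 mm farther back than shut.
Start: joints at [1.18, 0.3, 1.521, -0, 1.321, -0.067], TCP at [0.175, 0.521, 0.231] pointing down, gripper open.
Joint ranges: [-3.03, 3.03], [-0.79, 2.21], [0.23, 2.52], [-1.04, 4.18], [0, 3.07], [-2.55, 2.55]. Speed limits (rad/s): [2.22, 2.22, 2.57, 3.14, 3.14, 3.14].

INTERFACE

Orientations are given as a 3x3 rotation matrix whose columns are the frame's x, y, z axes.
In Python, from station import env, get_image, calibration gives the robot as it stands.
- The arm moves only by the tool servo_tool, never from a script. Its argument "deltas" is one flat list of numbers, 5 for each row, row after row: the gripper's target within -1 to 1 (shut at 1, half-way at 0, fully open at -1), then the shift along the tool's x, y, z in cm, then the turn about the tool's z in degrees. A call has exactly 5 rows; each row shifts and turns the commanded pose from where the row before left it, along the tool's axes as they then stand; what a row does not reach is not made up. A row lasts 1/12 s, in which the tool goes at most 41.7 mm and 7.16 degrees, less where a joint would pass 70% of its speed; a pose out of reach is approached as far as the arm can. A call is refused whole if a number of a shift passes 4.17 or a number of a turn 7.16, either way. A call with a gripper value outside its range is refused whole. The fingers move at their own pace and stop on an object; the grip force is fixed at half the most. Time passes only in rows, so rows that do not move let the fingers close, or fill a call up. It gives the time, the measured TCP pose, the force and the opening at its end, in the units of the state.
- env.read_state(): the state, without advancing time (a new reading comes with each control period).
- get_image(name): name is "scene" or "top"; returns the picture (480x640x3 uint8, blue, green, red); there is no depth.
- calibration(name): a dict with "fx", "fy", "cx", "cy" (pixels), "position" and "rotation" of the camera in the world. Camera axes: x right, y up, looking along -z (the intrinsics and any distortion apply to the point x, -y, -z); pixel columns grow to the right and rows downward; lengths in m; the calibration is good to about 2 mm. A picture is of the moment at which its call begins. calibration takes no time and is no camera call.
- env.close_job(): hands the job in, once; it reports no verdict.
The state is a dict: "time_s": time; "joints": joint angles; "joint_velocities": joint speeds; "effort": joint torques, N m; "tcp_pos": TCP position; "orientation": TCP orientation; "force": force on the tool from outside, world axes, zero at the start; "torque": the same for the moment, N m; "opening": finger opening in m.
Only numpy, scipy, OpenCV 4.12 (cv2) and the standard library are available. Lean on these libraries where they do the work, as an engineer would, in place of code of your own. Each camera call takes 0.05 s, during which the arm holds its last target.

## Working session

There is one attempt and no reset: what is moved stays moved. The work goes in short steps, Python scripts to look and compute and a tool call to move; the robot and the scene stay as the last step left them, time stands still between calls to the robot, and variables do not carry over. Pictures are saved under pics/ and viewed, and the job is handed in when it is done.

Besides the shell and the picture viewer there is one more tool, called as name(argument=value, ...), one argument or row to a line, values as JSON. servo_tool: Moves the arm, as the interface text tells. Its arguments: {"type":"object","properties":{"deltas":{"type":"array"}},"required":["deltas"]}

```bash
mkdir -p pics; ls; python3 - <<'E'
from station import env,get_image,calibration
import cv2
for n in("scene","top"):
    cv2.imwrite(f"pics/{n}0.png",get_image(n)); c=calibration(n); print(n,c)
s=env.read_state(); print(s, env.tcp_to_grasp)
E
```

```text
pics
scene {'fx': 522.7080379798418, 'fy': 522.7080379798418, 'cx': 319.70484800233714, 'cy': 239.34922494176, 'position': array([ 1.0600584 , -0.27450378,  0.8096587 ]), 'rotation': array([[ 0.33046478, -0.69909077,  0.63408605],
       [ 0.94364962,  0.23203083, -0.23598113],
       [ 0.01784472,  0.67633851,  0.73637476]])}
top {'fx': 463.54361669347753, 'fy': 463.54361669347753, 'cx': 319.7318750283905, 'cy': 236.76815517432576, 'position': array([ 0.23258469, -0.01707355,  1.12675715]), 'rotation': array([[ 6.18797782e-04,  9.77088213e-01, -2.12833835e-01],
       [-9.99999774e-01,  6.60865697e-04,  1.26513913e-04],
       [ 2.64269833e-04,  2.12833709e-01,  9.77088401e-01]])}
{'time_s': 0.1, 'joints': array([ 1.18039885e+00,  3.00413097e-01,  1.52148970e+00,  1.36111494e-05,
        1.32070561e+00, -6.65741925e-02]), 'joint_velocities': array([-0.00044539, -0.00185751, -0.00068479, -0.00048193, -0.00190056,
        0.00059276]), 'effort': array([ 4.85115088e-04, -5.44381392e+01, -3.62374234e+01, -6.58254976e-05,
        3.14221244e-03,  5.14890939e-05]), 'tcp_pos': array([0.17491679, 0.52123445, 0.23079179]), 'orientation': array([[-9.48024715e-01,  3.18196451e-01, -3.98744879e-04],
       [ 3.18196691e-01,  9.48024258e-01, -9.34303339e-04],
       [ 8.07278113e-05, -1.01262196e-03, -9.99999484e-01]]), 'force': array([ 0.26559855, -0.27238875, -0.6690726 ]), 'torque': array([-0.00703749,  0.00078627,  0.02261904]), 'opening': 0.08560952588794182} 0.0187
```

View pics/scene0.png

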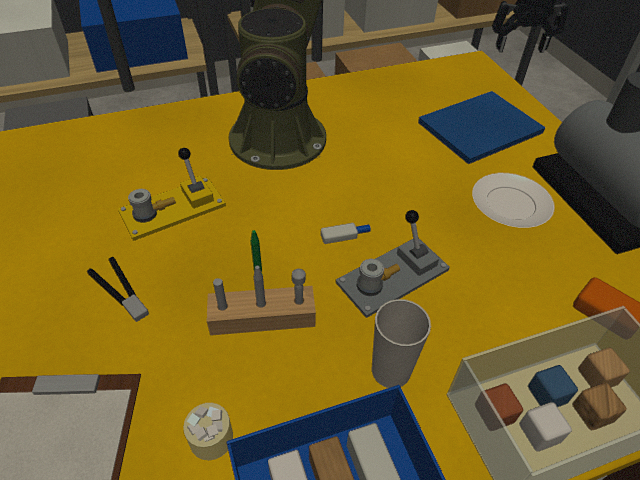

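View pics/top0.png

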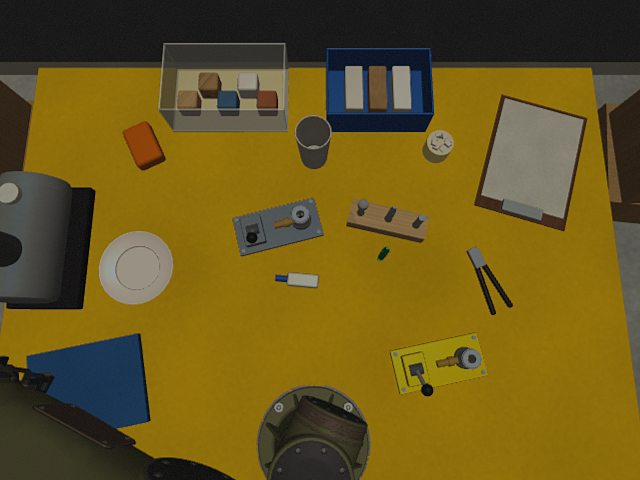

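The scene view shows the grey outlet around (390,275), with the coupling at (371,268) and the ball at (412,216). The rack is at (262,310), and its middle stick, tip at (258,266), looks tapered. The green look-alike stands behind it. I'll zoom in to check.

```bash
python3 - <<'E'
import cv2,numpy as np
a=cv2.imread("pics/scene0.png");b=cv2.imread("pics/top0.png")
c1=cv2.resize(a[200:345,190:460],None,fx=2.9,fy=2.9,interpolation=cv2.INTER_CUBIC)
c2=cv2.resize(b[110:270,225:440],None,fx=3.6,fy=3.6,interpolation=cv2.INTER_CUBIC)
cv2.imwrite("pics/c1.png",c1);cv2.imwrite("pics/c2.png",c2)
E
```

```text
(no output)
```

View pics/c1.png

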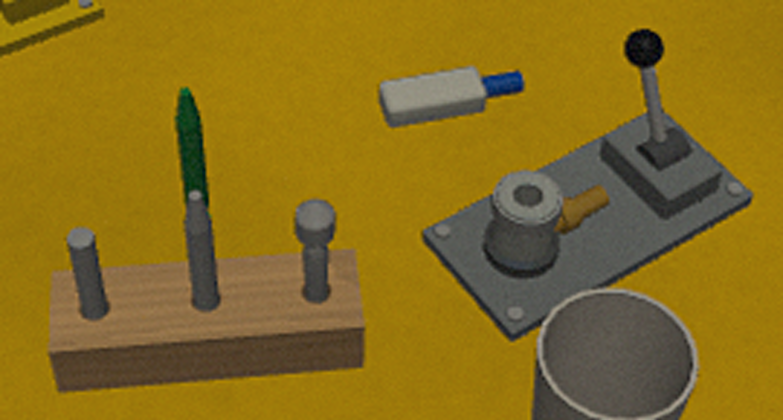

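View pics/c2.png

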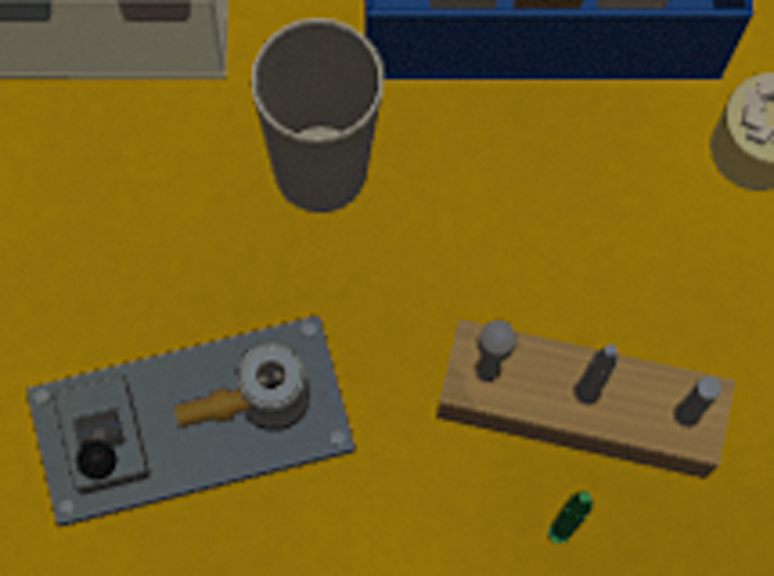

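The middle stick has the tapered nozzle, so it is the tube: tip at about (257,267) in scene and (394,208) in top. Next I'll triangulate the key points.

```bash
cat > h.py <<'E'
import numpy as np,cv2
from station import env,get_image,calibration
def ray(n,u,v):
    c=calibration(n); d=c["rotation"]@np.array([(u-c["cx"])/c["fx"],-(v-c["cy"])/c["fy"],-1.0]); return c["position"],d/np.linalg.norm(d)
def plane(n,u,v,z):
    p,d=ray(n,u,v); return p+d*(z-p[2])/d[2]
def tri(a,b):
    (p,d),(q,e)=ray("scene",*a),ray("top",*b)
    A=np.stack([d,-e],1); t=np.linalg.lstsq(A,q-p,rcond=None)[0]
    x,y=p+t[0]*d,q+t[1]*e; return (x+y)/2,np.linalg.norm(x-y)
def proj(n,X):
    c=calibration(n); p=c["rotation"].T@(np.asarray(X)-c["position"]); return np.array([c["cx"]-c["fx"]*p[0]/p[2],c["cy"]+c["fy"]*p[1]/p[2]])
E
python3 - <<'E'
from h import *
np.set_printoptions(precision=4,suppress=True)
a=cv2.imread("pics/scene0.png");b=cv2.imread("pics/top0.png")
print("mouth",tri((371.7,267.6),(300.0,214.4)), plane("scene",371.7,267.6,.07),plane("top",300.0,214.4,.07))
print("tip",tri((257.2,267.2),(394.4,207.8)),plane("scene",257.2,267.2,.145),plane("top",394.4,207.8,.145))
def blob(im,box,f):
    x0,y0,x1,y1=box;m=f(im[y0:y1,x0:x1].astype(int)).astype(np.uint8)
    n,l,s,c=cv2.connectedComponentsWithStats(m); i=1+np.argmax(s[1:,4]); return (l==i).astype(np.uint8),c[i]+[x0,y0],s[i]
dark=lambda p:p.max(2)<45
_,cs,s1=blob(a,(400,205,425,226),dark);_,ct,s2=blob(b,(240,225,265,250),dark)
print("ball",cs,s1,ct,s2,tri(cs,ct))
# plate & rack via top
def quad(im,box,f,n,z):
    m,c,s=blob(im,box,f); m=cv2.morphologyEx(m,cv2.MORPH_CLOSE,np.ones((7,7)))
    cn=max(cv2.findContours(m,cv2.RETR_EXTERNAL,cv2.CHAIN_APPROX_NONE)[0],key=cv2.contourArea).reshape(-1,2)
    W=np.array([plane(n,u+box[0],v+box[1],z)[:2] for u,v in cn],np.float32)
    return cv2.minAreaRect(W*1000),s
hsv=lambda p:cv2.cvtColor(p.astype(np.uint8),cv2.COLOR_BGR2HSV)
grey=lambda p:hsv(p)[:,:,1]<90
print("plate top",quad(b,(225,185,335,262),grey,"top",.012))
# rack top: sample colours
for q in [(375,210),(410,218),(400,235),(372,232)]: print(q,b[q[1],q[0]],hsv(b[q[1]:q[1]+1,q[0]:q[0]+1]))
print("yellow",b[190,340],hsv(b[190:191,340:341]))
E
```

```text
mouth (array([0.5177, 0.0301, 0.0675]), np.float64(0.001458949058793736)) [0.5196 0.0298 0.07  ] [0.5167 0.0293 0.07  ]
tip (array([ 0.5124, -0.1803,  0.1436]), np.float64(0.002351211616983545)) [ 0.514  -0.1794  0.145 ] [ 0.5117 -0.1813  0.145 ]
ball [411.7087 216.1811] [  6   5  13  14 127] [251.7364 236.4909] [  6   4  13  14 110] (array([0.4551, 0.1361, 0.1087]), np.float64(0.0008770020123667125))
plate top (((502.3208923339844, 87.7161636352539), (99.60443878173828, 207.9596710205078), 14.663126945495605), array([   8,   13,   90,   58, 3135], dtype=int32))
(375, 210) [ 67 106 130] [[[ 19 124 130]]]
(410, 218) [ 66 105 129] [[[ 19 125 129]]]
(400, 235) [31 42 55] [[[ 14 111  55]]]
(372, 232) [  8 105 135] [[[ 23 240 135]]]
yellow [ 10 110 142] [[[ 23 237 142]]]
```

Plate size, the coupling offset and the ball height all match the given dimensions. Next are the rack's yaw, the tube stem and the obstacles.

```bash
python3 - <<'E'
from h import *
np.set_printoptions(precision=4,suppress=True)
a=cv2.imread("pics/scene0.png");b=cv2.imread("pics/top0.png")
box=(335,190,440,250);p=b[box[1]:box[3],box[0]:box[2]]
h=cv2.cvtColor(p,cv2.COLOR_BGR2HSV)
m=((h[:,:,1]<190)&(p.max(2)>85)).astype(np.uint8)
m=cv2.morphologyEx(m,cv2.MORPH_CLOSE,np.ones((5,5)))
n,l,s,c=cv2.connectedComponentsWithStats(m);i=1+np.argmax(s[1:,4]);m=(l==i).astype(np.uint8)
cn=max(cv2.findContours(m,cv2.RETR_EXTERNAL,cv2.CHAIN_APPROX_NONE)[0],key=cv2.contourArea).reshape(-1,2)
W=np.array([plane("top",u+box[0],v+box[1],.045)[:2] for u,v in cn],np.float32)
print("rack",cv2.minAreaRect(W*1000))
# tube stem base at rack top
print("stem base top",plane("top",225+588/3.6,110+392/3.6,.045),"scene",plane("scene",190+206/2.9,200+304/2.9,.045))
print("green tri",tri((190+185/2.9,200+92/2.9),(225+582/3.6,110+496/3.6)),"base",plane("top",225+556/3.6,110+538/3.6,0))
print("cup base",plane("top",225+322/3.6,110+195/3.6,0),"rim",plane("top",225+318/3.6,110+80/3.6,.15))
print("glue",plane("top",302,281,.011))
cv2.imwrite("pics/m.png",cv2.resize(p,None,fx=7,fy=7,interpolation=cv2.INTER_CUBIC))
E
```

```text
rack ((515.2640380859375, -181.10293579101562), (192.58578491210938, 74.52088928222656), 80.29106140136719)
stem base top [ 0.5124 -0.1824  0.045 ] scene [ 0.5179 -0.1807  0.045 ]
green tri (array([ 0.4243, -0.163 ,  0.1343]), np.float64(0.00019795780537928842)) base [ 0.421  -0.1642  0.    ]
cup base [ 0.6694 -0.0035  0.    ] rim [ 0.688  -0.0025  0.15  ]
glue [0.3663 0.0255 0.011 ]
```

View pics/m.png

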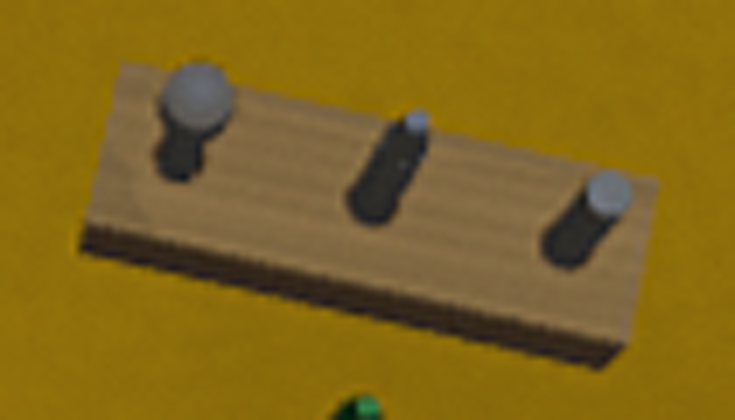

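```bash
cat >> h.py <<'E'
def plan(pos,yaw,n,grip,up=True):
    """rows to go from the present pose to pos / yaw of tool y axis (deg)"""
    s=env.read_state();R=s["orientation"];p=s["tcp_pos"]
    y0=np.degrees(np.arctan2(R[1,1],R[0,1]));dy=(yaw-y0+180)%360-180
    t=round(-dy/n,1); rows=[];P=p.copy();a=y0
    for i in range(n):
        d=(np.asarray(pos)-P)/(n-i); c,q=np.cos(np.radians(a)),np.sin(np.radians(a))
        X=np.array([-q,c,0]);Y=np.array([c,q,0]);Z=np.array([0,0,-1.])
        r=[round(100*float(d@k),2) for k in (X,Y,Z)]
        P=P+(r[0]*X+r[1]*Y+r[2]*Z)/100; a-=t; rows.append([grip]+r+[t])
    print("yaw0 %.2f end %.2f"%(y0,a),P.round(4))
    for i in range(0,n,5): print(sum(rows[i:i+5],[]))
E
python3 - <<'E'
from h import *
np.set_printoptions(precision=4,suppress=True)
C=np.array([[122,63],[658,180],[628,342],[92,225]])/7+[335,190]-.43
Q=np.array([plane("top",u,v,.045)[:2] for u,v in C]);print(Q,Q.mean(0),[np.linalg.norm(Q[i]-Q[i-1]) for i in range(4)])
d=Q[0]-Q[1];print(np.degrees(np.arctan2(d[1],d[0])))
plan([.514,-.181,.20],-9.7,25,0)
E
```

```text
[[ 0.5634 -0.0956]
 [ 0.5214 -0.2798]
 [ 0.4643 -0.2667]
 [ 0.5053 -0.0845]] [ 0.5136 -0.1817] [np.float64(0.05908183612537042), np.float64(0.1888727740975685), np.float64(0.05858661725704845), np.float64(0.18680459617978376)]
77.18234187625467
yaw0 71.45 end -8.55 [ 0.514 -0.181  0.2  ]
[0, -2.18, -2.23, 0.12, np.float64(3.2), 0, -2.3, -2.11, 0.12, np.float64(3.2), 0, -2.41, -1.97, 0.12, np.float64(3.2), 0, -2.52, -1.84, 0.12, np.float64(3.2), 0, -2.62, -1.69, 0.12, np.float64(3.2)]
[0, -2.71, -1.54, 0.12, np.float64(3.2), 0, -2.79, -1.39, 0.12, np.float64(3.2), 0, -2.87, -1.23, 0.12, np.float64(3.2), 0, -2.93, -1.07, 0.12, np.float64(3.2), 0, -2.99, -0.91, 0.12, np.float64(3.2)]
[0, -3.03, -0.74, 0.13, np.float64(3.2), 0, -3.07, -0.57, 0.12, np.float64(3.2), 0, -3.09, -0.39, 0.13, np.float64(3.2), 0, -3.11, -0.22, 0.12, np.float64(3.2), 0, -3.12, -0.05, 0.13, np.float64(3.2)]
[0, -3.12, 0.13, 0.12, np.float64(3.2), 0, -3.1, 0.3, 0.13, np.float64(3.2), 0, -3.08, 0.47, 0.12, np.float64(3.2), 0, -3.05, 0.64, 0.13, np.float64(3.2), 0, -3.01, 0.82, 0.12, np.float64(3.2)]
[0, -2.96, 0.98, 0.13, np.float64(3.2), 0, -2.9, 1.15, 0.12, np.float64(3.2), 0, -2.84, 1.3, 0.13, np.float64(3.2), 0, -2.76, 1.46, 0.12, np.float64(3.2), 0, -2.67, 1.62, 0.13, np.float64(3.2)]
```

servo_tool(
  deltas=[0,-2.2,-2.2,0.1,3.2,0,-2.3,-2.1,0.1,3.2,0,-2.4,-2.0,0.1,3.2,0,-2.5,-1.8,0.1,3.2,0,-2.6,-1.7,0.1,3.2],
)

```text
time_s: 0.52
tcp_pos: [0.2429, 0.3801, 0.2259]
orientation: [[-0.822, 0.569, -0.0], [0.569, 0.822, -0.0], [-0.0, -0.001, -1.0]]
force: [-0.5, 0.6, 0.2]
opening: 0.0428
```

servo_tool(
  deltas=[0,-2.7,-1.5,0.1,3.2,0,-2.8,-1.4,0.1,3.2,0,-2.9,-1.2,0.1,3.2,0,-2.9,-1.1,0.1,3.2,0,-3.0,-0.9,0.1,3.2],
)

```text
time_s: 0.93
tcp_pos: [0.311, 0.2399, 0.2211]
orientation: [[-0.633, 0.774, -0.0], [0.774, 0.633, -0.0], [0.0, -0.0, -1.0]]
force: [1.0, 0.5, 0.7]
opening: 0.0425
```

servo_tool(
  deltas=[0,-3.0,-0.7,0.1,3.4,0,-3.1,-0.6,0.1,3.4,0,-3.1,-0.4,0.1,3.4,0,-3.1,-0.2,0.1,3.4,0,-3.1,0,0.1,3.4],
)

```text
time_s: 1.35
tcp_pos: [0.3784, 0.0994, 0.2162]
orientation: [[-0.379, 0.925, -0.0], [0.925, 0.379, -0.0], [0.0, -0.0, -1.0]]
force: [0.6, 0.2, -0.1]
opening: 0.0429
```

servo_tool(
  deltas=[0,-3.1,0.1,0.1,3.4,0,-3.1,0.3,0.1,3.4,0,-3.1,0.5,0.1,3.4,0,-3.0,0.6,0.1,3.4,0,-3.0,0.8,0.1,3.4],
)

```text
time_s: 1.77
tcp_pos: [0.442, -0.0422, 0.2111]
orientation: [[-0.092, 0.996, -0.0], [0.996, 0.092, 0.0], [0.0, -0.0, -1.0]]
force: [-0.3, 0.6, -0.3]
opening: 0.0427
```

```bash
python3 - <<'E'
from h import *
plan([.514,-.1815,.20],-12.5,5,0)
E
```

```text
yaw0 5.27 end -12.73 [ 0.514  -0.1815  0.2   ]
[0, -2.91, 1.18, 0.22, np.float64(3.6), 0, -2.83, 1.36, 0.22, np.float64(3.6), 0, -2.74, 1.53, 0.22, np.float64(3.6), 0, -2.63, 1.7, 0.22, np.float64(3.6), 0, -2.52, 1.86, 0.23, np.float64(3.6)]
```

servo_tool(
  deltas=[0,-2.9,1.2,0.2,3.6,0,-2.8,1.4,0.2,3.6,0,-2.7,1.5,0.2,3.6,0,-2.6,1.7,0.2,3.6,0,-2.5,1.9,0.2,3.6],
)

```text
time_s: 2.18
tcp_pos: [0.5153, -0.1799, 0.2008]
orientation: [[0.221, 0.975, -0.001], [0.975, -0.221, 0.0], [0.0, -0.001, -1.0]]
force: [0.1, 0.2, 0.3]
opening: 0.0426
```

servo_tool(
  deltas=[0,0,0,0,0,0,0,0,0,0,0,0,0,0,0,0,0,0,0,0,0,0,0,0,0],
)

```text
time_s: 2.6
tcp_pos: [0.5148, -0.1776, 0.2016]
orientation: [[0.216, 0.976, 0.0], [0.976, -0.216, -0.0], [-0.0, 0.0, -1.0]]
force: [-0.3, -0.4, -0.6]
opening: 0.0429
```

```bash
python3 - <<'E'
from h import *
for n in("scene","top"): cv2.imwrite(f"pics/{n}1.png",get_image(n))
a=cv2.imread("pics/scene1.png")[120:345,150:450];b=cv2.imread("pics/top1.png")[130:300,300:480]
cv2.imwrite("pics/c3.png",cv2.resize(np.hstack([a,cv2.resize(b,(238,225))]),None,fx=1.45,fy=1.45,interpolation=cv2.INTER_CUBIC))
plan([.514,-.1815,.079],-12.8,5,0); print(env.read_state()["force"])
E
```

```text
yaw0 -12.49 end -12.99 [ 0.514  -0.1815  0.079 ]
[0, -0.08, -0.0, 2.45, np.float64(0.1), 0, -0.08, -0.0, 2.45, np.float64(0.1), 0, -0.07, -0.0, 2.45, np.float64(0.1), 0, -0.08, -0.0, 2.46, np.float64(0.1), 0, -0.07, -0.0, 2.45, np.float64(0.1)]
[ 0.71041173 -0.51315894  0.19468596]
```

View pics/c3.png

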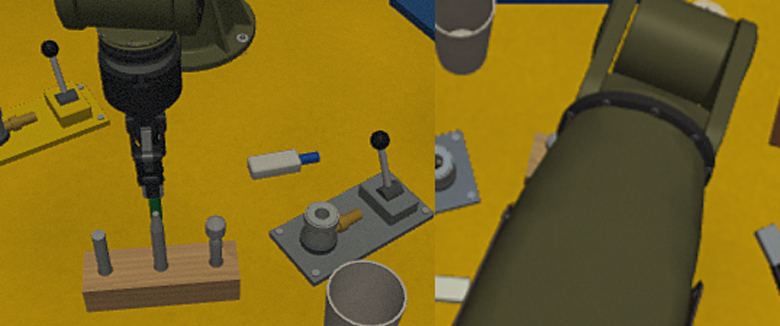

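The gripper is straight above the middle stick in the scene view, while the arm hides it in the top view. I'll descend, with a 4 mm correction along tool -x.

servo_tool(
  deltas=[0,-0.1,0,2.4,0,0,-0.1,0,2.4,0,0,-0.1,0,2.4,0,0,-0.1,0,2.4,0,0,0,0,1.6,0],
)

```text
time_s: 3.12
tcp_pos: [0.5133, -0.1818, 0.0874]
orientation: [[0.217, 0.976, -0.002], [0.976, -0.217, 0.001], [0.0, -0.002, -1.0]]
force: [0.7, -0.3, -0.1]
opening: 0.0429
```

servo_tool(
  deltas=[0,0,0,0.5,0,0,0,0,0.5,0,0,0,0,0,0,0,0,0,0,0,0,0,0,0,0],
)

```text
time_s: 3.53
tcp_pos: [0.5146, -0.1825, 0.0804]
orientation: [[0.217, 0.976, 0.002], [0.976, -0.217, -0.001], [-0.0, 0.002, -1.0]]
force: [0.2, -0.1, 0.4]
opening: 0.043
```

```bash
python3 - <<'E'
from h import *
cv2.imwrite("pics/scene2.png",get_image("scene"))
a=cv2.imread("pics/scene2.png")[180:345,190:350]
cv2.imwrite("pics/c4.png",cv2.resize(a,None,fx=3.5,fy=3.5,interpolation=cv2.INTER_CUBIC))
E
```

```text
(no output)
```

View pics/c4.png

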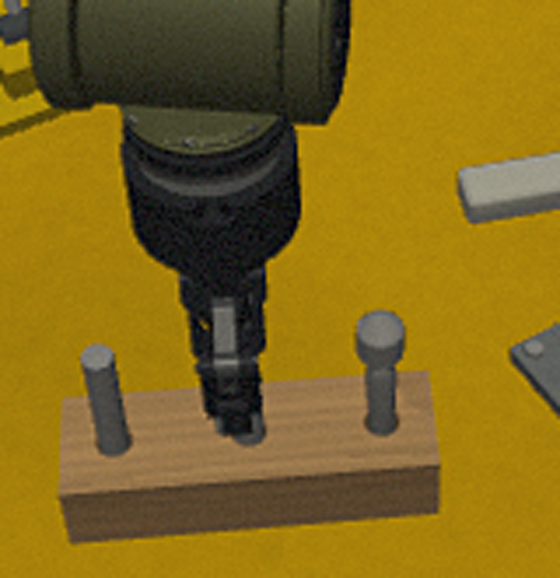

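The near finger (238,420 in the crop) lines up with the stem's vertical direction, foot at (247,430). Closing.

servo_tool(
  deltas=[1,0,0,0,0,1,0,0,0,0,1,0,0,0,0,1,0,0,0,0,1,0,0,0,0],
)

```text
time_s: 4.0
tcp_pos: [0.5142, -0.1824, 0.0797]
orientation: [[0.217, 0.976, 0.0], [0.976, -0.217, -0.0], [-0.0, 0.0, -1.0]]
force: [-2.1, -0.8, 5.9]
opening: 0.0143
```

servo_tool(
  deltas=[1,0,0,0,0,1,0,0,0,0,1,0,0,0,0,1,0,0,0,0,1,0,0,0,0],
)

```text
time_s: 4.42
tcp_pos: [0.5142, -0.1824, 0.0797]
orientation: [[0.217, 0.976, 0.0], [0.976, -0.217, -0.0], [-0.0, 0.0, -1.0]]
force: [-1.1, 0.3, 5.7]
opening: 0.0147
```

Gripped with the opening at 14.7 mm. Lifting.

servo_tool(
  deltas=[1,0,0,-0.5,0,1,0,0,-1,0,1,0,0,-1.5,0,1,0,0,-2,0,1,0,0,-2,0],
)

```text
time_s: 4.83
tcp_pos: [0.5139, -0.1822, 0.1506]
orientation: [[0.217, 0.976, -0.0], [0.976, -0.217, 0.0], [0.0, -0.0, -1.0]]
force: [-0.1, 0.0, -1.2]
opening: 0.0146
```

servo_tool(
  deltas=[1,0,0,-2,0,1,0,0,-1,0,1,0,0,0,0,1,0,0,0,0,1,0,0,0,0],
)

```text
time_s: 5.25
tcp_pos: [0.5136, -0.1822, 0.1781]
orientation: [[0.217, 0.976, -0.002], [0.976, -0.217, 0.001], [0.0, -0.002, -1.0]]
force: [0.7, 0.4, -2.0]
opening: 0.0149
```

```bash
python3 - <<'E'
from h import *
cv2.imwrite("pics/scene3.png",get_image("scene"))
a=cv2.imread("pics/scene3.png")[150:345,180:430]
cv2.imwrite("pics/c5.png",cv2.resize(a,None,fx=3,fy=3,interpolation=cv2.INTER_CUBIC))
s=env.read_state();print(s["tcp_pos"],s["force"],s["opening"])
print(proj("scene",s["tcp_pos"]),proj("scene",s["tcp_pos"]-[0,0,.069]))
E
```

```text
[ 0.51358977 -0.18213085  0.17796124] [ 0.76466232 -0.06484573 -1.76343998] 0.014369874648464011
[254.04690126 254.26071083] [257.09170718 280.98945079]
```

View pics/c5.png

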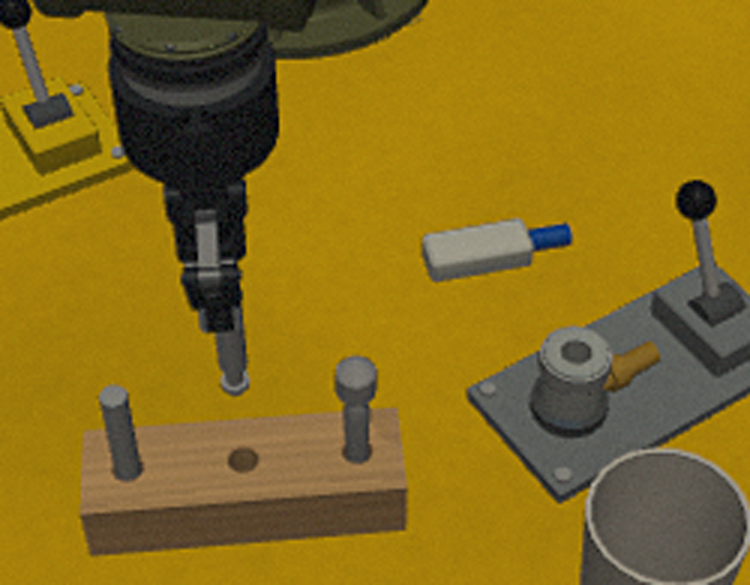

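The tube came out of its hole cleanly, with its foot at about (258,279) where it was predicted. The sculptool's head is in the way of a direct path, so I'll raise the tube another 5 cm before going across.

servo_tool(
  deltas=[1,0,0,-2,0,1,0,0,-2,0,1,0,0,-1,0,1,1,-0.2,0,0,1,2,-0.4,0,0],
)

```text
time_s: 5.72
tcp_pos: [0.5145, -0.1521, 0.2283]
orientation: [[0.219, 0.976, -0.001], [0.976, -0.219, 0.0], [-0.0, -0.001, -1.0]]
force: [0.8, -0.3, -1.5]
opening: 0.0145
```

servo_tool(
  deltas=[1,2.5,-0.5,0,0,1,2.5,-0.5,0,0,1,2.5,-0.5,0,0,1,2.5,-0.5,0,0,1,2.5,-0.5,0,0],
)

```text
time_s: 6.13
tcp_pos: [0.5168, -0.0224, 0.2276]
orientation: [[0.217, 0.976, -0.002], [0.976, -0.217, 0.0], [-0.0, -0.002, -1.0]]
force: [-0.0, 0.6, -1.1]
opening: 0.0146
```

servo_tool(
  deltas=[1,2.5,-0.5,0,0,1,2,-0.4,0,0,1,0.7,-0.25,0,0,1,0,0,0,0,1,0,0,0,0],
)

```text
time_s: 6.55
tcp_pos: [0.5172, 0.0289, 0.2284]
orientation: [[0.217, 0.976, -0.001], [0.976, -0.217, -0.0], [-0.0, -0.001, -1.0]]
force: [-0.6, -0.2, -2.1]
opening: 0.0144
```

servo_tool(
  deltas=[1,0,0,1.5,0,1,0,0,2.0,0,1,0,0,2.0,0,1,0,0,1.2,0,1,0,0,0,0],
)

```text
time_s: 6.97
tcp_pos: [0.5163, 0.0278, 0.1594]
orientation: [[0.219, 0.976, -0.005], [0.976, -0.219, -0.0], [-0.001, -0.005, -1.0]]
force: [0.9, 0.6, -1.4]
opening: 0.0147
```

```bash
python3 - <<'E'
from h import *
cv2.imwrite("pics/scene4.png",get_image("scene"))
a=cv2.imread("pics/scene4.png")[190:320,320:460]
cv2.imwrite("pics/c6.png",cv2.resize(a,None,fx=4.5,fy=4.5,interpolation=cv2.INTER_CUBIC))
s=env.read_state();print(s["tcp_pos"],s["force"],s["opening"])
print(proj("scene",s["tcp_pos"]),proj("scene",s["tcp_pos"]-[0,0,.069]),proj("scene",[.5196,.0298,.07]))
E
```

```text
[0.51702479 0.02797143 0.16118223] [ 0.13316271  0.18228202 -0.26717223] 0.014710541754486033
[374.94971975 232.7812202 ] [371.29459196 258.97409461] [371.6690448  267.59016418]
```

View pics/c6.png

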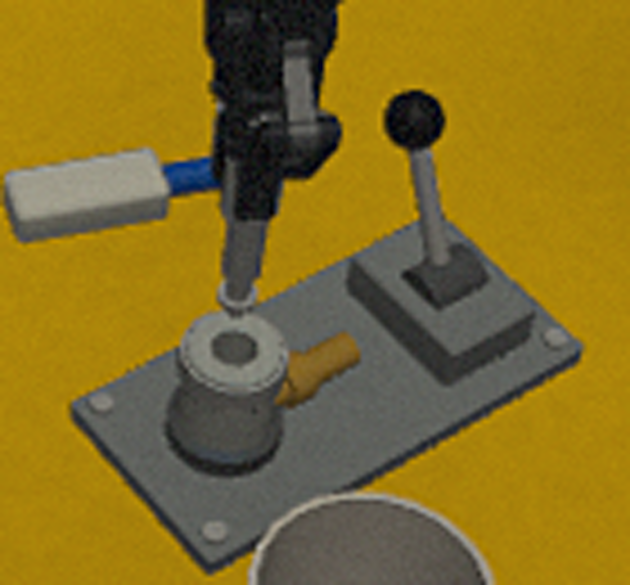

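The foot, at (372,259), is centred over the mouth at (372,268) and the stem is vertical. I'll correct by about 1 mm each way and lower until the foot is just inside.

servo_tool(
  deltas=[1,0.1,0.1,0.5,0,1,0,0,0.6,0,1,0,0,0.5,0,1,0,0,0.4,0,1,0,0,0.3,0],
)

```text
time_s: 7.43
tcp_pos: [0.5187, 0.0297, 0.1389]
orientation: [[0.217, 0.976, -0.0], [0.976, -0.217, -0.0], [-0.0, -0.0, -1.0]]
force: [-0.9, 0.7, -1.5]
opening: 0.0147
```

servo_tool(
  deltas=[1,0,0,0.1,0,1,0,0,0.1,0,1,0,0,0,0,1,0,0,0,0,1,0,0,0,0],
)

```text
time_s: 7.85
tcp_pos: [0.5189, 0.0297, 0.1375]
orientation: [[0.217, 0.976, 0.0], [0.976, -0.217, -0.0], [0.0, 0.0, -1.0]]
force: [0.1, 0.3, -1.0]
opening: 0.0142
```

```bash
python3 - <<'E'
from h import *
cv2.imwrite("pics/scene5.png",get_image("scene"))
a=cv2.imread("pics/scene5.png")[190:320,320:460]
cv2.imwrite("pics/c7.png",cv2.resize(a,None,fx=4.5,fy=4.5,interpolation=cv2.INTER_CUBIC))
s=env.read_state();print(s["tcp_pos"],s["force"],s["opening"])
E
```

```text
[0.5188431  0.02974395 0.13746967] [ 0.63883762 -0.79126486 -1.73402777] 0.014367021765269212
```

View pics/c7.png

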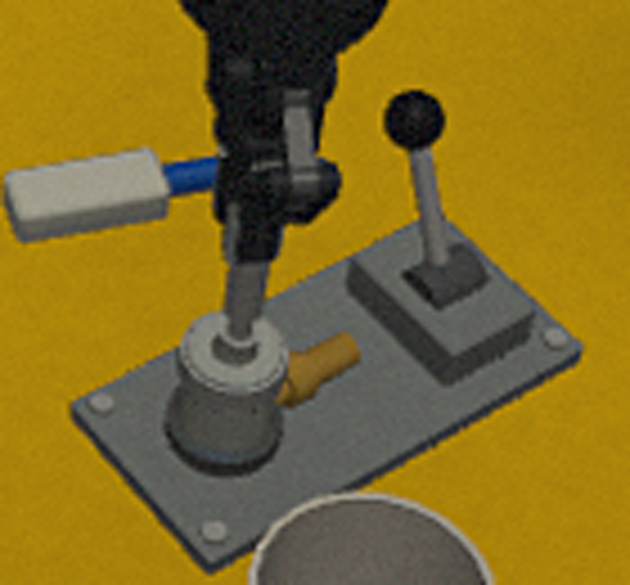

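The foot is at the mouth, with the stem about 4 crop px right of the bore centre, which is roughly 1 mm. I'll shift slightly back and descend slowly, watching the forces.

servo_tool(
  deltas=[1,-0.1,-0.05,0,0,1,0,0,0.2,0,1,0,0,0.2,0,1,0,0,0.2,0,1,0,0,0.2,0],
)

```text
time_s: 8.32
tcp_pos: [0.518, 0.0288, 0.129]
orientation: [[0.217, 0.976, -0.0], [0.976, -0.217, 0.0], [-0.0, -0.0, -1.0]]
force: [0.3, -0.2, -1.2]
opening: 0.0148
```

servo_tool(
  deltas=[1,0,0,0.1,0,1,0,0,0.1,0,1,0,0,0,0,1,0,0,0,0,1,0,0,0,0],
)

```text
time_s: 8.73
tcp_pos: [0.5181, 0.0289, 0.1274]
orientation: [[0.217, 0.976, 0.0], [0.976, -0.217, 0.0], [0.0, 0.0, -1.0]]
force: [-0.4, 0.6, -2.1]
opening: 0.0144
```

The foot is about 12 mm in without contact. Continuing at 1 mm per row.

servo_tool(
  deltas=[1,0,0,0.1,0,1,0,0,0.1,0,1,0,0,0.1,0,1,0,0,0.1,0,1,0,0,0,0],
)

```text
time_s: 9.15
tcp_pos: [0.518, 0.0288, 0.123]
orientation: [[0.217, 0.976, -0.0], [0.976, -0.217, 0.0], [-0.0, -0.0, -1.0]]
force: [0.3, -0.0, -1.8]
opening: 0.0147
```

servo_tool(
  deltas=[1,0,0,0.1,0,1,0,0,0.1,0,1,0,0,0.1,0,1,0,0,0,0,1,0,0,0,0],
)

```text
time_s: 9.57
tcp_pos: [0.518, 0.0288, 0.1202]
orientation: [[0.217, 0.976, -0.0], [0.976, -0.217, -0.0], [-0.0, -0.0, -1.0]]
force: [0.2, 0.4, -1.8]
opening: 0.0144
```

servo_tool(
  deltas=[1,0,0,0.1,0,1,0,0,0.1,0,1,0,0,0.1,0,1,0,0,0,0,1,0,0,0,0],
)

```text
time_s: 9.98
tcp_pos: [0.518, 0.0289, 0.1172]
orientation: [[0.217, 0.976, -0.0], [0.976, -0.217, -0.0], [-0.0, -0.0, -1.0]]
force: [0.3, 0.2, -2.0]
opening: 0.0145
```

servo_tool(
  deltas=[1,0,0,0.1,0,1,0,0,0.1,0,1,0,0,0.1,0,1,0,0,0,0,1,0,0,0,0],
)

```text
time_s: 10.4
tcp_pos: [0.518, 0.0289, 0.1142]
orientation: [[0.217, 0.976, -0.0], [0.976, -0.217, -0.0], [-0.0, -0.0, -1.0]]
force: [-0.4, -0.1, -1.6]
opening: 0.0146
```

servo_tool(
  deltas=[1,0,0,0.1,0,1,0,0,0.1,0,1,0,0,0,0,1,0,0,0,0,1,0,0,0,0],
)

```text
time_s: 10.82
tcp_pos: [0.5181, 0.0288, 0.1123]
orientation: [[0.217, 0.976, -0.0], [0.976, -0.217, -0.0], [-0.0, -0.0, -1.0]]
force: [1.0, -0.0, -1.9]
opening: 0.0144
```

servo_tool(
  deltas=[1,0,0,0.1,0,1,0,0,0.1,0,1,0,0,0,0,1,0,0,0,0,1,0,0,0,0],
)

```text
time_s: 11.23
tcp_pos: [0.5181, 0.0289, 0.1103]
orientation: [[0.217, 0.976, -0.0], [0.976, -0.217, 0.0], [0.0, -0.0, -1.0]]
force: [-0.7, -0.5, -1.6]
opening: 0.0141
```

servo_tool(
  deltas=[1,0,0,0.1,0,1,0,0,0.1,0,1,0,0,0,0,1,0,0,0,0,1,0,0,0,0],
)

```text
time_s: 11.65
tcp_pos: [0.5182, 0.0289, 0.1083]
orientation: [[0.217, 0.976, 0.0], [0.976, -0.217, -0.0], [0.0, 0.0, -1.0]]
force: [0.2, -0.6, -1.2]
opening: 0.0146
```

servo_tool(
  deltas=[1,0,0,0.1,0,1,0,0,0.1,0,1,0,0,0,0,1,0,0,0,0,1,0,0,0,0],
)

```text
time_s: 12.07
tcp_pos: [0.5183, 0.0288, 0.1066]
orientation: [[0.217, 0.976, 0.001], [0.976, -0.217, -0.0], [0.0, 0.001, -1.0]]
force: [0.8, -0.5, 3.6]
opening: 0.0145
```

The balls are being wedged apart: about 5 N of push at roughly 32 mm depth. Continuing gently.

servo_tool(
  deltas=[1,0,0,0.1,0,1,0,0,0.1,0,1,0,0,0,0,1,0,0,0,0,1,0,0,0,0],
)

```text
time_s: 12.48
tcp_pos: [0.5186, 0.0288, 0.1048]
orientation: [[0.217, 0.976, 0.002], [0.976, -0.217, -0.0], [0.0, 0.002, -1.0]]
force: [1.1, 0.0, 6.6]
opening: 0.0146
```

servo_tool(
  deltas=[1,0,0,0.1,0,1,0,0,0.1,0,1,0,0,0,0,1,0,0,0,0,1,0,0,0,0],
)

```text
time_s: 12.9
tcp_pos: [0.518, 0.0289, 0.102]
orientation: [[0.217, 0.976, -0.0], [0.976, -0.217, 0.0], [-0.0, -0.0, -1.0]]
force: [3.7, -0.3, -3.9]
opening: 0.0143
```

The wedge is passed at about 37 mm and the force has dropped. Next comes the valve spring.

servo_tool(
  deltas=[1,0,0,0.1,0,1,0,0,0.1,0,1,0,0,0,0,1,0,0,0,0,1,0,0,0,0],
)

```text
time_s: 13.32
tcp_pos: [0.5178, 0.0288, 0.0999]
orientation: [[0.217, 0.976, -0.001], [0.976, -0.217, -0.0], [-0.0, -0.001, -1.0]]
force: [2.1, 0.3, -4.6]
opening: 0.0145
```

servo_tool(
  deltas=[1,0,0,0.1,0,1,0,0,0,0,1,0,0,0,0,1,0,0,0,0,1,0,0,0,0],
)

```text
time_s: 13.73
tcp_pos: [0.518, 0.0288, 0.0992]
orientation: [[0.217, 0.976, -0.0], [0.976, -0.217, -0.0], [-0.0, -0.0, -1.0]]
force: [1.0, 1.3, -3.8]
opening: 0.0148
```

servo_tool(
  deltas=[1,0,0,0.1,0,1,0,0,0,0,1,0,0,0,0,1,0,0,0,0,1,0,0,0,0],
)

```text
time_s: 14.15
tcp_pos: [0.5181, 0.0289, 0.0982]
orientation: [[0.217, 0.976, -0.0], [0.976, -0.217, -0.0], [-0.0, -0.0, -1.0]]
force: [1.4, -0.9, -1.5]
opening: 0.0145
```

servo_tool(
  deltas=[1,0,0,0.1,0,1,0,0,0,0,1,0,0,0,0,1,0,0,0,0,1,0,0,0,0],
)

```text
time_s: 14.57
tcp_pos: [0.518, 0.0289, 0.0972]
orientation: [[0.217, 0.976, -0.0], [0.976, -0.217, 0.0], [-0.0, -0.0, -1.0]]
force: [0.0, 0.3, -0.9]
opening: 0.0142
```

servo_tool(
  deltas=[1,0,0,0.1,0,1,0,0,0,0,1,0,0,0,0,1,0,0,0,0,1,0,0,0,0],
)

```text
time_s: 14.98
tcp_pos: [0.518, 0.0288, 0.0962]
orientation: [[0.217, 0.976, -0.0], [0.976, -0.217, -0.0], [-0.0, -0.0, -1.0]]
force: [2.1, -0.4, -1.4]
opening: 0.0143
```

servo_tool(
  deltas=[1,0,0,0.05,0,1,0,0,0,0,1,0,0,0,0,1,0,0,0,0,1,0,0,0,0],
)

```text
time_s: 15.4
tcp_pos: [0.5181, 0.0289, 0.0959]
orientation: [[0.217, 0.976, 0.0], [0.976, -0.217, 0.0], [0.0, 0.0, -1.0]]
force: [-0.6, -0.2, 4.6]
opening: 0.0148
```

The spring is felt at about 43 mm. Continuing in 0.5–1 mm steps.

servo_tool(
  deltas=[1,0,0,0.1,0,1,0,0,0,0,1,0,0,0,0,1,0,0,0,0,1,0,0,0,0],
)

```text
time_s: 15.82
tcp_pos: [0.5183, 0.0289, 0.0954]
orientation: [[0.217, 0.976, 0.001], [0.976, -0.217, 0.0], [0.0, 0.001, -1.0]]
force: [-2.0, -0.0, 10.1]
opening: 0.0146
```

servo_tool(
  deltas=[1,0,0,0.05,0,1,0,0,0,0,1,0,0,0,0,1,0,0,0,0,1,0,0,0,0],
)

```text
time_s: 16.23
tcp_pos: [0.5183, 0.0289, 0.095]
orientation: [[0.217, 0.976, 0.001], [0.976, -0.217, 0.0], [0.0, 0.001, -1.0]]
force: [-1.3, 0.6, 12.7]
opening: 0.0145
```

servo_tool(
  deltas=[1,0,0,0.05,0,1,0,0,0,0,1,0,0,0,0,1,0,0,0,0,1,0,0,0,0],
)

```text
time_s: 16.65
tcp_pos: [0.5184, 0.0289, 0.0947]
orientation: [[0.217, 0.976, 0.001], [0.976, -0.217, 0.0], [0.0, 0.001, -1.0]]
force: [-2.6, 0.1, 13.5]
opening: 0.0147
```

```bash
python3 - <<'E'
from h import *
cv2.imwrite("pics/scene6.png",get_image("scene"))
a=cv2.imread("pics/scene6.png")[190:320,320:460]
cv2.imwrite("pics/c8.png",cv2.resize(a,None,fx=4.5,fy=4.5,interpolation=cv2.INTER_CUBIC))
s=env.read_state();print(s["tcp_pos"],s["force"],s["torque"],s["opening"])
E
```

```text
[0.51837534 0.02889817 0.09466354] [-2.84700036 -0.19681223 13.35601742] [0.01731481 0.65576944 0.01164195] 0.014627336451731133
```

View pics/c8.png

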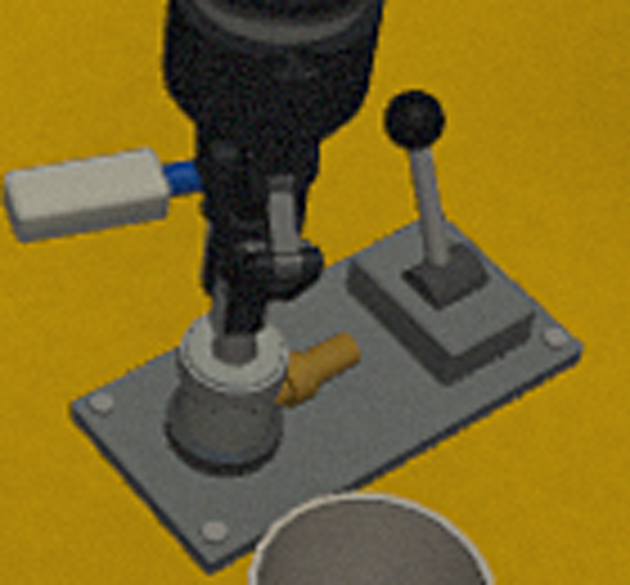

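Push is about 15 N and now rises at the spring's own slope, so the balls should be near or in the groove. I'll add 0.5 mm and then test with a small pull up.

servo_tool(
  deltas=[1,0,0,0.05,0,1,0,0,0,0,1,0,0,0,0,1,0,0,0,0,1,0,0,0,0],
)

```text
time_s: 17.12
tcp_pos: [0.5184, 0.0289, 0.0943]
orientation: [[0.217, 0.976, 0.001], [0.976, -0.217, 0.0], [0.0, 0.001, -1.0]]
force: [-2.8, 0.2, 14.8]
opening: 0.0149
```

servo_tool(
  deltas=[1,0,0,0.05,0,1,0,0,0,0,1,0,0,0,0,1,0,0,0,0,1,0,0,0,0],
)

```text
time_s: 17.53
tcp_pos: [0.5184, 0.0289, 0.0938]
orientation: [[0.217, 0.976, 0.001], [0.976, -0.217, 0.0], [0.0, 0.001, -1.0]]
force: [-3.4, 0.3, 14.9]
opening: 0.0147
```

servo_tool(
  deltas=[1,0,0,-0.1,0,1,0,0,-0.1,0,1,0,0,0,0,1,0,0,0,0,1,0,0,0,0],
)

```text
time_s: 17.95
tcp_pos: [0.5184, 0.0288, 0.0954]
orientation: [[0.217, 0.976, 0.001], [0.976, -0.217, 0.0], [0.0, 0.001, -1.0]]
force: [-1.9, 0.2, 9.5]
opening: 0.0148
```

servo_tool(
  deltas=[1,0,0,-0.1,0,1,0,0,0,0,1,0,0,0,0,1,0,0,0,0,1,0,0,0,0],
)

```text
time_s: 18.37
tcp_pos: [0.5181, 0.0288, 0.0958]
orientation: [[0.217, 0.976, 0.0], [0.976, -0.217, -0.0], [0.0, 0.0, -1.0]]
force: [-0.0, -1.0, 4.3]
opening: 0.0146
```

servo_tool(
  deltas=[1,0,0,-0.05,0,1,0,0,0,0,1,0,0,0,0,1,0,0,0,0,1,0,0,0,0],
)

```text
time_s: 18.78
tcp_pos: [0.518, 0.0288, 0.0961]
orientation: [[0.217, 0.976, -0.0], [0.976, -0.217, -0.0], [-0.0, -0.0, -1.0]]
force: [1.3, 0.6, -0.0]
opening: 0.0143
```

servo_tool(
  deltas=[1,0,0,-0.05,0,1,0,0,0,0,1,0,0,0,0,1,0,0,0,0,1,0,0,0,0],
)

```text
time_s: 19.2
tcp_pos: [0.5178, 0.0288, 0.0964]
orientation: [[0.217, 0.976, -0.001], [0.976, -0.217, -0.0], [-0.0, -0.001, -1.0]]
force: [3.0, 0.3, -8.8]
opening: 0.0147
```

A 7 N pull upward moves it only about 0.3 mm, so the balls hold the tube. I'll relax the force, release it, and check.

servo_tool(
  deltas=[1,0,0,0.05,0,1,0,0,0,0,1,0,0,0,0,1,0,0,0,0,1,0,0,0,0],
)

```text
time_s: 19.62
tcp_pos: [0.518, 0.0289, 0.0963]
orientation: [[0.217, 0.976, -0.0], [0.976, -0.217, -0.0], [-0.0, -0.0, -1.0]]
force: [0.4, 0.1, -4.8]
opening: 0.0144
```

servo_tool(
  deltas=[0,0,0,0,0,0,0,0,0,0,0,0,0,0,0,0,0,0,0,0,0,0,0,0,0],
)

```text
time_s: 20.03
tcp_pos: [0.5181, 0.0288, 0.0965]
orientation: [[0.217, 0.976, 0.0], [0.976, -0.217, 0.0], [0.0, 0.0, -1.0]]
force: [-0.6, -0.8, -0.5]
opening: 0.0429
```

servo_tool(
  deltas=[0,0,0,-0.5,0,0,0,0,-1,0,0,0,0,-2,0,0,0,0,-3,0,0,0,0,-3,0],
)

```text
time_s: 20.45
tcp_pos: [0.5177, 0.0288, 0.193]
orientation: [[0.217, 0.976, -0.001], [0.976, -0.217, 0.0], [-0.0, -0.001, -1.0]]
force: [-0.7, -0.8, -0.9]
opening: 0.0427
```

servo_tool(
  deltas=[0,0,0,-2,0,0,0,0,-1,0,0,0,0,0,0,0,0,0,0,0,0,0,0,0,0],
)

```text
time_s: 20.87
tcp_pos: [0.5175, 0.0288, 0.2199]
orientation: [[0.217, 0.976, -0.002], [0.976, -0.217, -0.0], [-0.0, -0.002, -1.0]]
force: [-0.6, 0.2, 0.1]
opening: 0.0424
```

```bash
python3 - <<'E'
from h import *
cv2.imwrite("pics/scene7.png",get_image("scene"))
a=cv2.imread("pics/scene7.png")[160:320,300:470]
cv2.imwrite("pics/c9.png",cv2.resize(a,None,fx=3.7,fy=3.7,interpolation=cv2.INTER_CUBIC))
s=env.read_state();print(s["tcp_pos"],s["force"],s["opening"])
for z in (.153,.158,.161): print(z,proj("scene",[.5195,.0298,z]))
E
```

```text
[0.51755356 0.02885245 0.21979518] [ 0.13004748 -0.11066114 -0.54097202] 0.04290338184756591
0.153 [376.04444783 236.79790779]
0.158 [376.32850764 234.81114464]
0.161 [376.50006885 233.61121609]
```

View pics/c9.png

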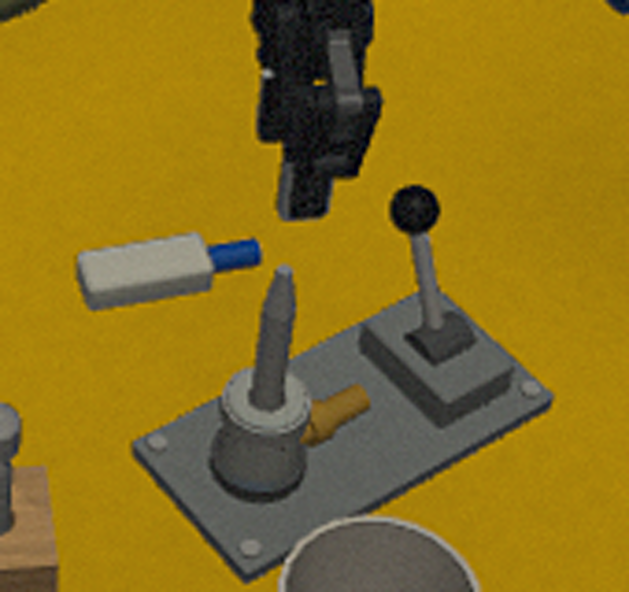

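The tube stands held. Its tip is at (376.5,232), which gives a height of about 0.162 m and a foot about 43 mm deep, unchanged after release. Now the lever: shut the gripper and go behind the ball, on the outlet's -x side.

```bash
python3 - <<'E'
from h import *
plan([.4107,.1260,.19],14.7,10,1)
E
```

```text
yaw0 -12.55 end 14.45 [0.4107 0.126  0.19  ]
[1, 0.72, -1.25, 0.3, np.float64(-2.7), 1, 0.77, -1.22, 0.3, np.float64(-2.7), 1, 0.83, -1.18, 0.3, np.float64(-2.7), 1, 0.89, -1.14, 0.3, np.float64(-2.7), 1, 0.94, -1.1, 0.3, np.float64(-2.7)]
[1, 0.99, -1.05, 0.3, np.float64(-2.7), 1, 1.04, -1.01, 0.29, np.float64(-2.7), 1, 1.08, -0.95, 0.3, np.float64(-2.7), 1, 1.13, -0.91, 0.29, np.float64(-2.7), 1, 1.16, -0.85, 0.3, np.float64(-2.7)]
```

servo_tool(
  deltas=[1,0.7,-1.25,0,-2.7,1,0.8,-1.2,0,-2.7,1,0.8,-1.2,0.3,-2.7,1,0.9,-1.15,0.3,-2.7,1,0.9,-1.1,0.3,-2.7],
)

```text
time_s: 21.33
tcp_pos: [0.4636, 0.0773, 0.211]
orientation: [[-0.019, 1.0, -0.002], [1.0, 0.019, -0.0], [-0.0, -0.002, -1.0]]
force: [0.5, 0.2, -0.4]
opening: -0.0002
```

servo_tool(
  deltas=[1,1,-1.05,0.3,-2.7,1,1,-1,0.3,-2.7,1,1.1,-0.95,0.3,-2.7,1,1.1,-0.9,0.3,-2.7,1,1.2,-0.85,0.3,-2.7],
)

```text
time_s: 21.75
tcp_pos: [0.4102, 0.1257, 0.1961]
orientation: [[-0.252, 0.968, -0.002], [0.968, 0.252, -0.0], [0.0, -0.002, -1.0]]
force: [-0.2, -0.0, 0.9]
opening: -0.0
```

servo_tool(
  deltas=[1,0,0,1,0,1,0,0,1,0,1,0,0,1,0,1,0,0,0,0,1,0,0,0,0],
)

```text
time_s: 22.17
tcp_pos: [0.4112, 0.125, 0.1664]
orientation: [[-0.248, 0.969, -0.002], [0.969, 0.248, -0.0], [0.0, -0.002, -1.0]]
force: [0.0, 0.7, 1.0]
opening: 0.0004
```

```bash
python3 - <<'E'
from h import *
for n in("scene","top"): cv2.imwrite(f"pics/{n}8.png",get_image(n))
a=cv2.imread("pics/scene8.png")[140:320,290:490]
b=cv2.imread("pics/top8.png")[150:300,200:350]
cv2.imwrite("pics/c10.png",np.hstack([cv2.resize(a,(440,396)),cv2.resize(b,(360,396))]))
s=env.read_state();print(s["tcp_pos"],s["force"],s["opening"])
plan([.4107,.1260,.09],14.7,5,1)
E
```

```text
[0.41158504 0.12521851 0.16736916] [-0.15237242  0.52780604  0.02433767] 0.0002526834992959294
yaw0 14.40 end 14.90 [0.4107 0.126  0.09  ]
[1, 0.02, -0.01, 1.55, np.float64(-0.1), 1, 0.02, -0.01, 1.55, np.float64(-0.1), 1, 0.02, -0.02, 1.55, np.float64(-0.1), 1, 0.02, -0.01, 1.54, np.float64(-0.1), 1, 0.02, -0.02, 1.55, np.float64(-0.1)]
```

View pics/c10.png

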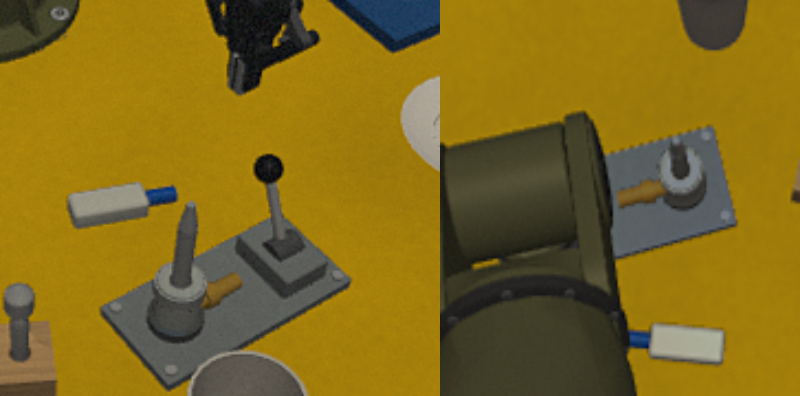

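The gripper, tip around (240,88) in the crop, is on the robot side of the black ball at (268,168). Descending there.

servo_tool(
  deltas=[1,0,0,2,0,1,0,0,2,0,1,0,0,2,0,1,0,0,1.6,0,1,0,0,0,0],
)

```text
time_s: 22.68
tcp_pos: [0.4102, 0.1251, 0.0892]
orientation: [[-0.249, 0.968, -0.004], [0.969, 0.249, -0.001], [0.0, -0.004, -1.0]]
force: [-0.4, -1.4, 0.5]
opening: -0.0002
```

servo_tool(
  deltas=[1,0,0.5,0,0,1,0,0.5,0,0,1,0,0.3,0,0,1,0,0.3,0,0,1,0,0,0,0],
)

```text
time_s: 23.1
tcp_pos: [0.4276, 0.1297, 0.0919]
orientation: [[-0.25, 0.968, 0.001], [0.968, 0.25, 0.0], [-0.0, 0.001, -1.0]]
force: [-0.1, -0.9, -0.2]
opening: 0.0001
```

```bash
python3 - <<'E'
from h import *
cv2.imwrite("pics/scene9.png",get_image("scene"))
a=cv2.imread("pics/scene9.png")[140:320,320:490]
cv2.imwrite("pics/c11.png",cv2.resize(a,None,fx=3.3,fy=3.3,interpolation=cv2.INTER_CUBIC))
s=env.read_state();print(s["tcp_pos"],s["force"],s["opening"])
E
```

```text
[0.42711955 0.12955319 0.09169929] [-0.19096905 -0.59710566  0.4216047 ] -0.00022657604115459718
```

View pics/c11.png

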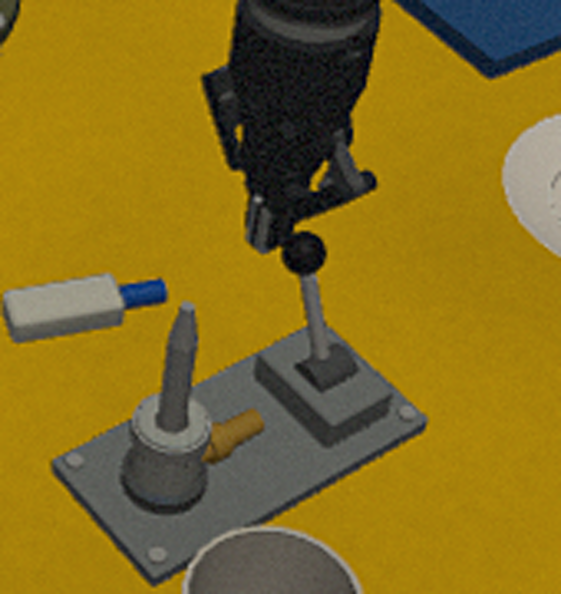

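The finger sits just behind the ball, at (303,252) in the crop, and is aligned with the swing. Pushing along tool +y.

servo_tool(
  deltas=[1,0,0.3,0,0,1,0,0.4,0,0,1,0,0.5,0,0,1,0,0.5,0,0,1,0,0.5,0,0],
)

```text
time_s: 23.57
tcp_pos: [0.4486, 0.1351, 0.0913]
orientation: [[-0.25, 0.968, 0.0], [0.968, 0.25, 0.0], [-0.0, 0.0, -1.0]]
force: [-1.4, 0.1, 0.4]
opening: -0.0003
```

servo_tool(
  deltas=[1,0,0.5,0,0,1,0,0.5,0,0,1,0,0.5,0,0,1,0,0.5,0,0,1,0,0.5,0,0],
)

```text
time_s: 23.98
tcp_pos: [0.4727, 0.1413, 0.0912]
orientation: [[-0.25, 0.968, -0.0], [0.968, 0.25, -0.0], [-0.0, -0.0, -1.0]]
force: [-0.7, -0.2, 0.5]
opening: -0.0001
```

```bash
python3 - <<'E'
from h import *
cv2.imwrite("pics/scene10.png",get_image("scene"))
a=cv2.imread("pics/scene10.png")[140:320,320:490]
cv2.imwrite("pics/c12.png",cv2.resize(a,None,fx=3.3,fy=3.3,interpolation=cv2.INTER_CUBIC))
s=env.read_state();print(s["tcp_pos"],s["force"],s["opening"])
E
```

```text
[0.47340318 0.14146143 0.09134025] [ 1.15572782 -0.19663105  0.5353655 ] 2.7907057693526628e-05
```

View pics/c12.png

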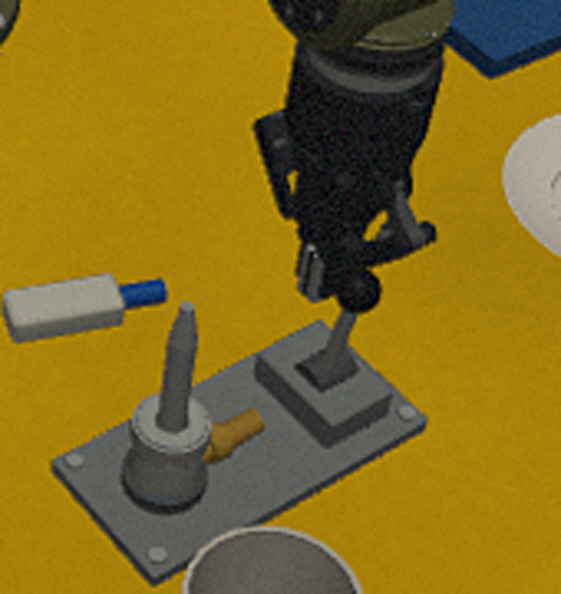

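The lever is past the middle. The last stretch goes in smaller steps.

servo_tool(
  deltas=[1,0,0.4,0,0,1,0,0.4,0,0,1,0,0.4,0,0,1,0,0.4,0,0,1,0,0.3,0,0],
)

```text
time_s: 24.45
tcp_pos: [0.491, 0.146, 0.0912]
orientation: [[-0.25, 0.968, -0.0], [0.968, 0.25, 0.0], [0.0, -0.0, -1.0]]
force: [-1.2, 0.0, -0.4]
opening: 0.0002
```

servo_tool(
  deltas=[1,0,0.2,0,0,1,0,0.2,0,0,1,0,0.1,0,0,1,0,0,0,0,1,0,0,0,0],
)

```text
time_s: 24.87
tcp_pos: [0.4955, 0.1472, 0.0913]
orientation: [[-0.249, 0.968, 0.0], [0.968, 0.249, 0.0], [0.0, 0.0, -1.0]]
force: [-0.3, 0.1, -0.4]
opening: -0.0001
```

servo_tool(
  deltas=[1,0,0.1,0,0,1,0,0.1,0,0,1,0,0,0,0,1,0,0,0,0,1,0,0,0,0],
)

```text
time_s: 25.28
tcp_pos: [0.4975, 0.1477, 0.0913]
orientation: [[-0.25, 0.968, 0.0], [0.968, 0.25, 0.0], [-0.0, 0.0, -1.0]]
force: [0.3, -0.9, -0.3]
opening: 0.0001
```

servo_tool(
  deltas=[1,0,0.1,0,0,1,0,0.1,0,0,1,0,0,0,0,1,0,0,0,0,1,0,0,0,0],
)

```text
time_s: 25.7
tcp_pos: [0.4994, 0.1482, 0.0913]
orientation: [[-0.25, 0.968, 0.0], [0.968, 0.25, 0.0], [-0.0, 0.0, -1.0]]
force: [-0.3, -0.1, -0.1]
opening: 0.0001
```

```bash
python3 - <<'E'
from h import *
cv2.imwrite("pics/scene11.png",get_image("scene"))
a=cv2.imread("pics/scene11.png")[140:320,320:490]
cv2.imwrite("pics/c13.png",cv2.resize(a,None,fx=3.3,fy=3.3,interpolation=cv2.INTER_CUBIC))
u=np.array([.967,.253,0]);H=np.array([.4871,.1458,.034])
for t in (.8,.9,1.0,1.1): 
    q=proj("scene",H+.08*(np.sin(t-.505)*u+np.cos(t-.505)*np.array([0,0,1]))); print(t,q,(q-[320,140])*3.3)
print(env.read_state()["force"])
E
```

```text
0.8 [432.32311814 233.45401936] [370.66628985 308.39826389]
0.9 [434.83358929 236.95785511] [378.95084467 319.96092188]
1.0 [437.16746611 240.64488541] [386.65263817 332.12812185]
1.1 [439.29533392 244.47074286] [393.67460194 344.75345144]
[-0.3171527  -0.04329416 -0.13647958]
```

View pics/c13.png

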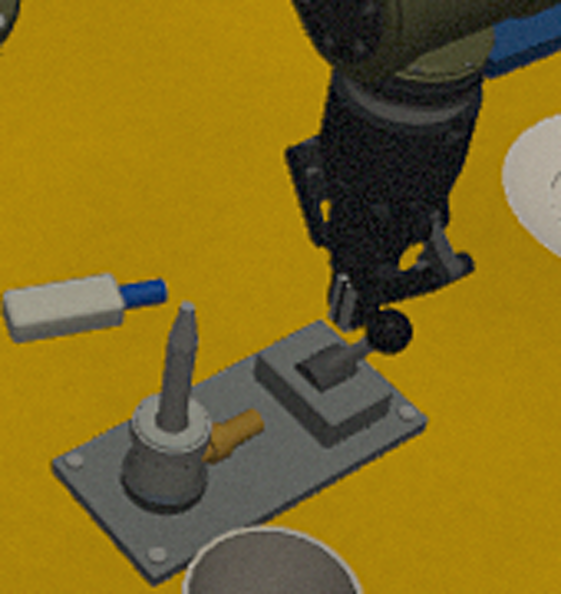

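The ball, at (389,331) in the crop, is about where 1.0 rad predicts (387,332). I'll push a little further to feel the stop.

servo_tool(
  deltas=[1,0,0.1,0,0,1,0,0.1,0,0,1,0,0,0,0,1,0,0,0,0,1,0,0,0,0],
)

```text
time_s: 26.17
tcp_pos: [0.5011, 0.1486, 0.0912]
orientation: [[-0.25, 0.968, -0.001], [0.968, 0.25, -0.0], [0.0, -0.001, -1.0]]
force: [-4.3, -1.2, -0.2]
opening: -0.0003
```

servo_tool(
  deltas=[1,0,0.1,0,0,1,0,0.1,0,0,1,0,0,0,0,1,0,0,0,0,1,0,0,0,0],
)

```text
time_s: 26.58
tcp_pos: [0.5017, 0.1488, 0.0909]
orientation: [[-0.25, 0.968, -0.004], [0.968, 0.25, -0.001], [-0.0, -0.004, -1.0]]
force: [-15.3, -4.6, 6.6]
opening: -0.0
```

That is the hard stop: the force rose from under 1 N to 16 N. Backing off and retreating upwards.

servo_tool(
  deltas=[1,0,-0.4,0,0,1,0,-1,0,0,1,0,-1.5,0,0,1,0,-1.5,0,0,1,0,-1,0,0],
)

```text
time_s: 27.0
tcp_pos: [0.4502, 0.1355, 0.0914]
orientation: [[-0.25, 0.968, 0.001], [0.968, 0.25, 0.0], [-0.0, 0.001, -1.0]]
force: [-0.1, -0.0, 0.1]
opening: -0.0004
```

servo_tool(
  deltas=[1,0,-0.5,-2,0,1,0,-1,-3,0,1,0,-1,-3,0,1,1,-1,-3,0,1,2,-1,-2,0],
)

```text
time_s: 27.42
tcp_pos: [0.4003, 0.153, 0.2242]
orientation: [[-0.248, 0.969, 0.004], [0.969, 0.248, 0.001], [-0.0, 0.004, -1.0]]
force: [0.4, 0.7, 0.6]
opening: -0.0004
```

servo_tool(
  deltas=[1,3,0,0,0,1,3,0,0,0,1,3,0,0,0,1,2,0,0,0,1,0,0,0,0],
)

```text
time_s: 27.83
tcp_pos: [0.3718, 0.2628, 0.2216]
orientation: [[-0.252, 0.968, 0.001], [0.968, 0.252, 0.001], [0.001, 0.001, -1.0]]
force: [0.6, 0.2, 0.4]
opening: -0.0001
```

servo_tool(
  deltas=[1,0,0,0,0,1,0,0,0,0,1,0,0,0,0,1,0,0,0,0,1,0,0,0,0],
)

```text
time_s: 28.25
tcp_pos: [0.3727, 0.2595, 0.2214]
orientation: [[-0.248, 0.969, 0.0], [0.969, 0.248, 0.0], [0.0, 0.0, -1.0]]
force: [1.1, 0.2, -0.0]
opening: 0.0002
```

```bash
python3 - <<'E'
from h import *
np.set_printoptions(precision=4,suppress=True)
for n in("scene","top"): cv2.imwrite(f"pics/{n}12.png",get_image(n))
a=cv2.imread("pics/scene12.png");b=cv2.imread("pics/top12.png")
cv2.imwrite("pics/c14.png",np.hstack([cv2.resize(a[190:400,190:460],(440,342)),cv2.resize(b[110:300,225:440],(360,342))]))
s=env.read_state();print(s["tcp_pos"],s["force"],s["time_s"])
def c(im,x0,y0,x1,y1):
    m=(im[y0:y1,x0:x1].max(2)<45).astype(np.uint8);n,l,st,ce=cv2.connectedComponentsWithStats(m);i=1+np.argmax(st[1:,4]);print(st[i]);return ce[i]+[x0,y0]
p,q=c(a,425,228,452,256),c(b,225,195,275,250)
X,e=tri(p,q);print("ball",p,q,X,e); d=X-[.4871,.1458,.034];print("angle",np.arctan2(d[0]*.967+d[1]*.253,d[2])+.505)
# rest unchanged?
a0=cv2.imread("pics/scene0.png");
for nm,(x0,y0,x1,y1) in dict(cup=(370,298,432,390),glue=(318,222,372,245),dowel=(208,274,232,312),scul=(286,262,312,308)).items():
    print(nm,np.abs(a[y0:y1,x0:x1].astype(int)-a0[y0:y1,x0:x1]).mean())
E
```

```text
[0.3726 0.2597 0.2214] [ 0.129  -0.4078 -0.2963] 28.35
[  7   6  13  14 137]
[15  7 10 11 82]
ball [437.8102 240.5401] [244.5    207.0854] [0.5247 0.1554 0.1054] 0.0011708672545489944
angle 1.0021976114025697
cup 2.9329710144927534
glue 3.0517981749865806
dowel 2.8921783625730995
scul 2.827480490523969
```

View pics/c14.png

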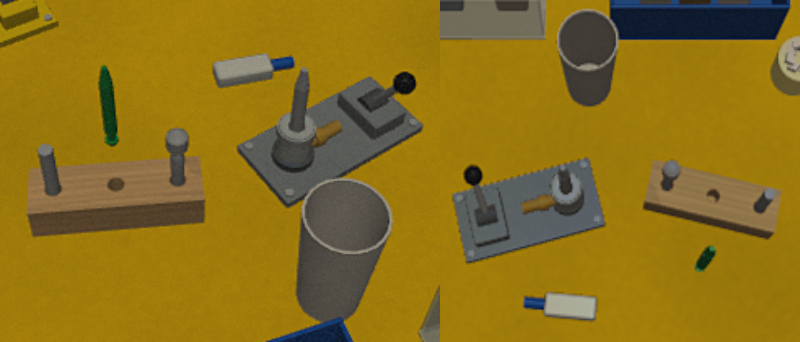

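The ball triangulates to 1.00 rad, the tube stands in the coupling, and everything else is unchanged at noise level. One check of the tube tip height, then I hand in.

```bash
python3 - <<'E'
from h import *
a=cv2.imread("pics/scene7.png");b=cv2.imread("pics/scene12.png")
print(np.abs(a[226:300,365:382].astype(int)-b[226:300,365:382]).mean())
print(env.close_job())
E
```

```text
4.7673555908850025
the job is handed in; nothing more can be done
None
```

The tube is in the coupling, nozzle up and held, and the valve lever was then swung all the way over. The job is handed in at about 28 s.

**Tube:** I took it from the rack's middle hole.
- **Push:** the balls wedged apart at about 32 mm depth, and the spring rose from about 43 mm. The strongest push I read was about 17 N, against the limit of about 25 N.
- **Hold:** a 7 N pull upward moved it only about 0.3 mm. After release the tip stayed at about 0.162 m, so the foot is about 43 mm deep. I never felt a distinct snap; the balls seem to have dropped into the groove at a lower push than the 11–15 N stated.

**Lever:** I pushed it to its stop, briefly reaching about 16 N there. The ball measured from both cameras afterwards gives 1.00 rad.

**Last checks:**
- **Other objects:** the cup, the glue and the other two sticks differ from the first picture only by image noise (about 3 grey levels).
- **Tube picture:** the patch around the tube, before against after the lever swing, differed by 4.8 grey levels, more than that noise. I put it down to the gripper being above the tube in the earlier picture and did not look into it. The tube looked unmoved in the last view.
- **Valve disc (poppet):** its reading was not available to me.

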